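# Loupe carriage onto the bent guide rod

## Task

Fit the loupe carriage (the bare aluminium block with the brass-lined bore and black loupe underneath) to the inspection stand: thread it over the free end of the bent steel guide rod and slide it round the bend, turning it to follow the rod, until it is up against the red stop collar next to the post. Let it hang there upright on the rod, and leave the blue slide where it stands.

Things in the scene. Friction and masses are not known exactly. Their poses are not given: they have to be found in the camera images.
- loupe_carriage: Loose upright carriage, 0.12 kg, 65 mm high: bare aluminium block 28 mm long (x) x 40 mm wide (y), z = 21 to 65 mm, on a black round loupe tube 36 mm across. A 24 mm round bore in a brass bush 34 mm long runs through it along x at z = 43 mm. Origin: centre of underside, z up. Front and back alike. Fingers closing along its y on the flat flanks, from above, clear the rod.
- carriage_bore (a point): Middle of the loupe carriage's bore, 43 mm above its underside; x along the bore. Let go on the rod, the carriage hangs upright by itself with this point about 7 mm below the rod's centre line.
- rod_stand: Fixed stand; origin at the foot of its post on the worktop, z up. Post 151 mm high, 22 mm across at the top; round foot 72 mm across. Level 10 mm steel rod, centre line 140 mm up. In mm in stand axes it runs from the post (0, 0) straight to (70, 0), then a quarter circle of radius 80 about (70, 80) to (150, 80), then straight along +y to its free end (150, 115).
- home (a point): Where the middle of the bore belongs: on the rod's centre line at x = 51, y = 0, z = 140 mm in the stand's axes (this point's axes are the stand's), rod along x. The fixed red stop collar, 33 mm across, spans x = 22 to 34 mm and stops the carriage there. Low bench clutter, up to 100 mm high, stands under and behind the rod.
- spare_slide: Loose blue slide block, a bystander: 28 x 40 x 65 mm high, square blue foot, only a narrow 9 mm hole, too small for the rod. Origin: centre of the underside.
Things that resemble listed ones, but are neither listed nor needed, are in the scene too. What is shaped like the loupe_carriage but pink or purple is not meant.

How it is judged:
At the end, for the whole second after the job is handed in: The loupe carriage hangs at rest on the rod, upright within 20 degrees and in line with the rod within 20 degrees, no more than 15 mm short of touching the red stop collar (x of carriage_bore in the frame of rod_stand between 0.044 and 0.066 m and y of carriage_bore in the frame of rod_stand between -0.012 and 0.012 m and z of carriage_bore in the frame of rod_stand between 0.125 and 0.146 m and angle between the x axis of loupe_carriage and the x axis of rod_stand, either way round below 0.35 rad and angle between loupe_carriage's own z axis and vertical below 0.35 rad and linear speed of loupe_carriage below 0.02 m/s).
It fails at once if the blue slide is moved more than 30 mm or knocked over (distance of spare_slide from where it was at the start of the episode above 0.03 m or angle between spare_slide's own z axis and vertical above 0.5 rad).
It also fails if it takes over 45 s, if anything falls off the work surface, if the arm or the gripper's body presses on something with over 40 N, if the wrist force passes 120 N, or if a joint passes its speed limit or range.

## Robot

A 7-joint arm with a two-finger parallel gripper is mounted at the origin on a cart in front of the work surface, level with it; the furniture and walls round the work are solid. World frame = base frame: x ahead of the robot, y to its left, z up, the work surface at z = 0. Lengths are in m, angles in rad, forces in N, time in s.
With the tool pointing down it reaches from about 0.4 to 0.85 m from the base axis. Payload 6.9 kg.
Tool frame: the origin (TCP) lies at the very end of the fingers, on their centre line; the grasp point (between the pads) lies 19 mm behind it; z points along the fingers, y is the direction in which the jaws open and shut (so a half turn about z gives the same grasp; the last joint's range is limited). The gripper opens to 85 mm and grips with 20 to 120 N. Pads are 22 mm wide; open, the fingers measure 114 mm over their backs; the gripper's body (76 mm by 85 mm) begins 54 mm behind the grasp point. The pads swing forward as they close: fully open they stand 13 mm farther back than shut.
Start: joints at [0.105, 0.507, -0.238, 1.5, 0.126, 1.149, -0.155], TCP at [0.625, -0, 0.197] pointing down, gripper open.
Joint ranges: [-3.08, 3.08], [-0.24, 2.05], [-1.43, 1.35], [0, 2.5], [-1.52, 4.66], [0.17, 1.96], [-2.89, 2.89]. Speed limits (rad/s): [2.39, 2.39, 3.14, 3.14, 3.14, 3.14, 3.14].

## Interface

Orientations are given as a unit quaternion [x, y, z, w].
In Python, from workcell import * gives the robot as it stands. The module is installed in compiled form; this text tells all that it offers. Calls block until the motion is done:
- move_pose(position, orientation): joint-space move of the TCP to a pose.
- line_to(position, attitude=None, feed=0.15, f_stop=None): straight line of the TCP; attitude=None keeps the orientation; feed is the mean speed in m/s. With f_stop (N) it stops when the force on the tool has changed by that much, and returns True; else False.
- move_j(angles): joint-space move.
- gripper_open() and grab(newtons=None): open the fingers fully, or close them until they stop; newtons is the grip in N (None keeps the last).
- pause(seconds).
- solve_ik(position, orientation): joint angles nearest the present ones, or None.
- get_image(name): name is "scene" or "side" or "wrist"; returns a dict with "pixels" (384x512x3 uint8, red, green, blue), "z_map" (384x512 float32, m along the optical axis (not along the pixel's ray), 0 where there is no reading), "intrinsics" (3x3 intrinsics, pixels), "origin" and "orientation" of the camera in the world. Camera axes: x right, y down, z forward; pixel columns grow to the right and rows downward; lengths in m; the calibration is good to about 2 mm. A picture is of the moment at which its call begins.
A pose or a line that the arm cannot do raises Unreachable and nothing moves.
- hand_in(): hands the job in, once; it reports no verdict.
Readings, each from a call of its own:
- get_clock(): time.
- get_joints(): joint angles.
- get_qvel(): joint speeds.
- get_tau(): joint torques, N m.
- get_ee_pos(): TCP position.
- get_orientation(): TCP orientation.
- get_ft_force(): force on the tool from outside, world axes, zero at the start.
- get_moment(): the same for the moment, N m.
- get_finger_gap(): opening from 0.0 (shut) to 1.0 (fully open).
Only numpy, scipy, OpenCV 4.12 (cv2) and the standard library are available. Lean on these libraries where they do the work, as an engineer would, in place of code of your own. Each camera call takes 0.05 s, during which the arm holds its last target.

## Working session

There is one attempt and no reset: what is moved stays moved. The work goes in short steps, each a Python script; the robot and the scene stay as the last script left them, time stands still between calls to the robot, and variables do not carry over. Pictures are saved under pics/ and viewed, and the job is handed in when it is done.

```bash
mkdir -p pics
python3 - <<'E'
from workcell import *
import cv2
for n in ["scene","side","wrist"]:
    im=get_image(n); cv2.imwrite(f"pics/{n}0.png",im["pixels"][:,:,::-1])
    import numpy as np
    np.savez(f"pics/{n}0.npz",**{k:np.array(v) for k,v in im.items()})
    print(n,im["origin"],im["orientation"],im["intrinsics"])
print(get_clock(),get_orientation())
E
```

```text
scene [-0.23495812  0.5600726   0.52703164] [-0.40449662  0.75773988 -0.44553894  0.25240405] [[375.44244969   0.         250.91346559]
 [  0.         375.44244969 189.74456685]
 [  0.           0.           1.        ]]
side [ 0.20093033 -0.60372745  0.42876051] [ 0.82402    -0.10601986  0.06125871 -0.55317104] [[368.967723     0.         255.53205427]
 [  0.         368.967723   187.95585623]
 [  0.           0.           1.        ]]
wrist [0.62551892 0.07311192 0.37304714] [ 9.89561540e-01 -1.56143055e-04 -6.52962636e-04  1.44109358e-01] [[283.74175966   0.         250.94204009]
 [  0.         283.74175966 187.69906027]
 [  0.           0.           1.        ]]
0.15 [ 7.07108602e-01  7.07104636e-01 -4.93838851e-04 -4.64053993e-04]
```

View pics/scene0.png

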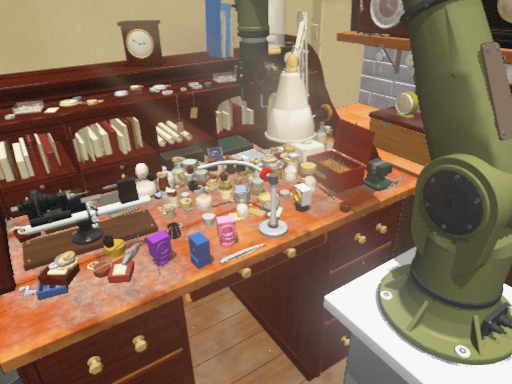

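View pics/side0.png

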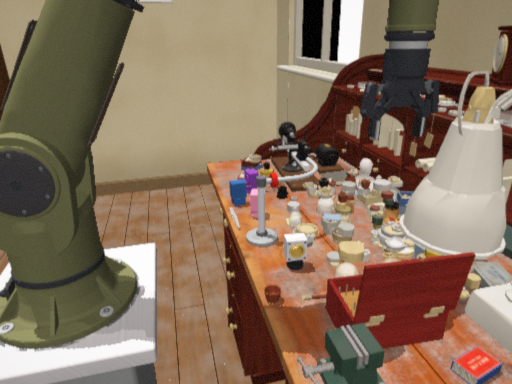

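View pics/wrist0.png

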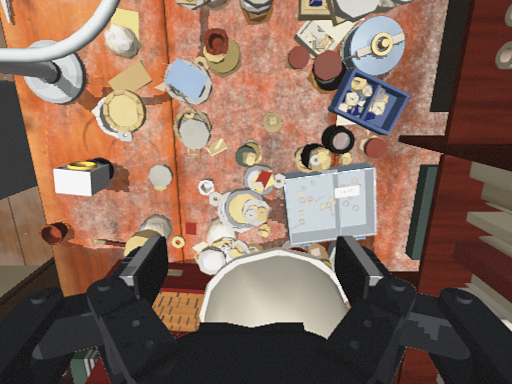

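The bare aluminium carriage is at scene (302,197), side (295,250) and wrist (82,178), close to the stand post at scene (272,205). The blue slide is at scene (200,250), with the pink and purple decoys beside it. Next I'll measure these with the depth maps.

```bash
cat > h.py <<'E'
import numpy as np, cv2
from scipy.spatial.transform import Rotation as R
def load(f): return dict(np.load(f))
def cloud(im):
    K=im["intrinsics"]; z=im["z_map"]; h,w=z.shape
    u,v=np.meshgrid(np.arange(w),np.arange(h))
    p=np.stack([(u-K[0,2])/K[0,0]*z,(v-K[1,2])/K[1,1]*z,z],-1)
    P=p@R.from_quat(im["orientation"]).as_matrix().T+im["origin"]
    P[z<=0]=np.nan
    return P
def ray(im,u,v,zp):
    K=im["intrinsics"]; d=R.from_quat(im["orientation"]).apply([(u-K[0,2])/K[0,0],(v-K[1,2])/K[1,1],1])
    o=im["origin"]; return o+d*(zp-o[2])/d[2]
def crop(im,x0,x1,y0,y1,s,fn):
    cv2.imwrite(fn,cv2.resize(im["pixels"][y0:y1,x0:x1,::-1],None,fx=s,fy=s,interpolation=cv2.INTER_CUBIC))
E
python3 - <<'E'
from h import *
S=load("pics/scene0.npz");D=load("pics/side0.npz");W=load("pics/wrist0.npz")
crop(S,180,340,140,260,5,"pics/s_crop.png")
crop(D,220,380,150,280,4.6,"pics/d_crop.png")
crop(W,0,150,0,260,2.3,"pics/w_crop.png")
for n,im,pts in [("S",S,[(302,190),(302,200),(272,228),(273,175),(266,173),(200,240),(212,165),(230,162)]),("D",D,[(295,240),(295,260),(262,238),(262,185),(238,190)]),("W",W,[(82,165),(75,185),(60,85),(30,52),(118,5)])]:
    P=cloud(im)
    for u,v in pts: print(n,u,v,P[v,u].round(4))
E
```

```text
S 302 190 [ 0.4091 -0.0034  0.0653]
S 302 200 [ 4.037e-01 -4.000e-04  3.930e-02]
S 272 228 [0.3743 0.1164 0.0141]
S 273 175 [0.3805 0.1098 0.1521]
S 266 173 [0.4079 0.1099 0.1463]
S 200 240 [0.3643 0.309  0.0646]
S 212 165 [0.5292 0.1874 0.1424]
S 230 162 [0.5187 0.1422 0.1424]
D 295 240 [ 0.4173 -0.0247  0.0673]
D 295 260 [ 0.4172 -0.0282  0.0246]
D 262 238 [0.3812 0.0861 0.0154]
D 262 185 [0.3857 0.0986 0.1365]
D 238 190 [0.3737 0.3107 0.0413]
W 82 165 [0.4179 0.0007 0.0319]
W 75 185 [ 0.4262 -0.0154  0.065 ]
W 60 85 [0.3958 0.0943 0.0116]
W 30 52 [0.4633 0.1092 0.1455]
W 118 5 [ 0.4714  0.1821 -0.0014]
```

Run:
```python
from h import *
# combined top-down height view from depth, all cams
for n in ["scene","side","wrist"]:
    im=load(f"pics/{n}0.npz");P=cloud(im).reshape(-1,3);c=im["pixels"].reshape(-1,3)
    # rod candidates
    m=(abs(P[:,2]-0.14)<0.012)&(P[:,0]>0.35)&(P[:,0]<0.8)&(abs(P[:,1])<0.4)
    H=np.zeros((500,800,3),np.uint8)
    r=((0.85-P[m,0])*1000).astype(int);q=((0.4-P[m,1])*1000).astype(int)
    H[np.clip(r,0,499),np.clip(q,0,799)]=c[m][:,::-1]
    cv2.imwrite(f"pics/top_{n}.png",cv2.dilate(H,np.ones((3,3))))
```

```text
(no output)
```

View pics/s_crop.png

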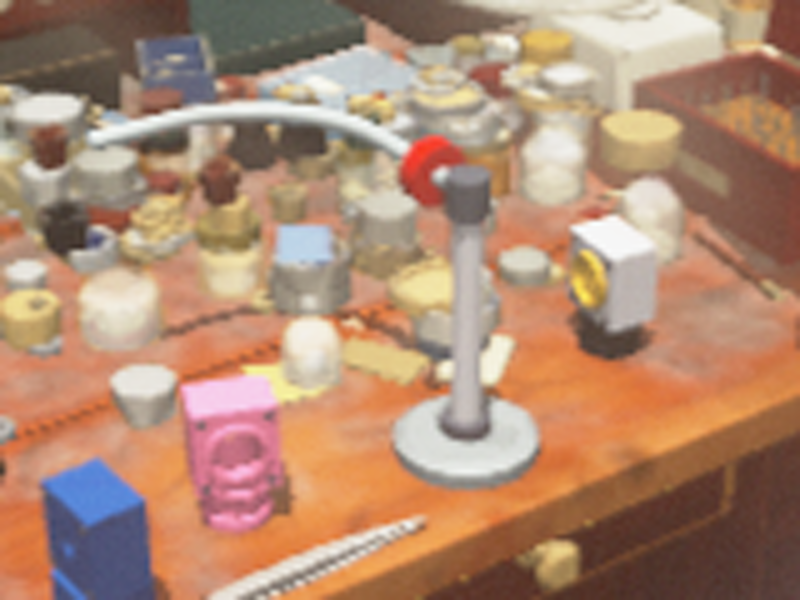

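View pics/d_crop.png

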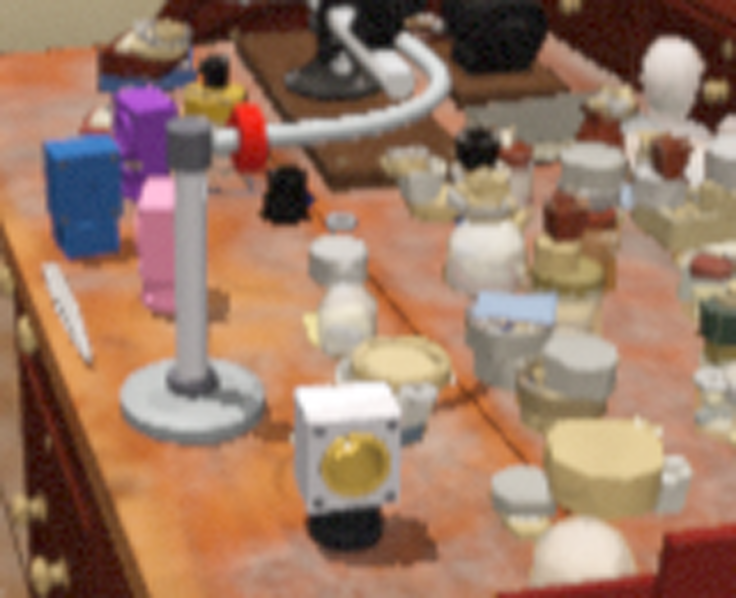

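View pics/w_crop.png

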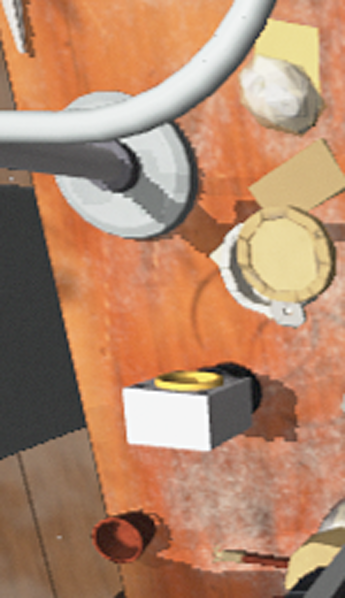

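View pics/top_scene.png

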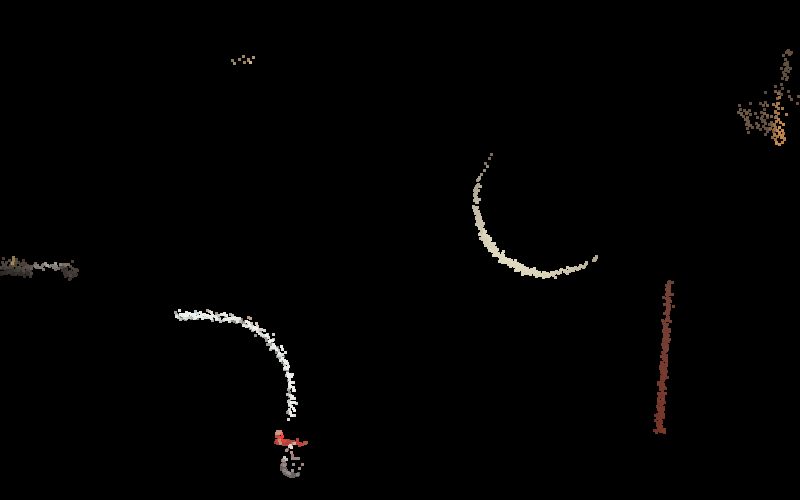

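Run:
```python
from h import *
from scipy.optimize import least_squares
def dist(q):
    x,y=q[:,0],q[:,1]
    d1=np.hypot(x-np.clip(x,0,70),y); 
    a=np.clip(np.arctan2(x-70,-(y-80)),0,np.pi/2); d2=np.hypot(x-70-80*np.sin(a),y-80+80*np.cos(a))
    d3=np.hypot(x-150,y-np.clip(y,80,115))
    return np.minimum(np.minimum(d1,d2),d3)
allp=[]
for n in ["scene","side","wrist"]:
    im=load(f"pics/{n}0.npz");P=cloud(im);c=im["pixels"].astype(int)
    m=(abs(P[...,2]-0.141)<0.012)&(P[...,0]>0.4)&(P[...,0]<0.56)&(P[...,1]>0.08)&(P[...,1]<0.24)&(c.max(-1)-c.min(-1)<60)
    m=m.astype(np.uint8); nl,l,st,_=cv2.connectedComponentsWithStats(m); 
    k=1+np.argmax(st[1:,4]); m=l==k
    # centerline: column/row-mean of mask -> ray onto z=0.14
    pts=[]
    v,u=np.nonzero(m)
    ax=u if np.ptp(u)>np.ptp(v) else v
    for a in np.unique(ax):
        s=ax==a
        pts.append(ray(im,u[s].mean(),v[s].mean(),0.14)[:2])
    pts=np.array(pts)*1000; 
    f=lambda p:dist((pts-p[:2])@R.from_euler('z',p[2]).as_matrix()[:2,:2])
    r=least_squares(f,[383,108,0],loss='soft_l1')
    print(n,st[k],r.x.round(3),np.abs(r.fun).mean(), "extent",pts.min(0).round(1),pts.max(0).round(1)); allp.append(pts)
    # collar
    red=(c[...,0]>150)&(c[...,1]<60)&(c[...,2]<60)&(P[...,2]>.115)&(P[...,2]<.17)&(P[...,0]<.5)&(P[...,1]>.05)
    if red.sum()>3: print(' red',P[red].mean(0).round(4),np.min(P[red],0).round(4),np.max(P[red],0).round(4))
    # post top
    t=(P[...,2]>.146)&(P[...,2]<.156)&(abs(P[...,0]-.383)<.03)&(abs(P[...,1]-.108)<.03)&~red
    if t.sum()>3: print(' posttop',np.median(P[t],0).round(4),t.sum())
    # foot
    g=(P[...,2]>.004)&(P[...,2]<.02)&(abs(P[...,0]-.383)<.05)&(abs(P[...,1]-.108)<.05)
    print(' foot min/max',P[g].min(0),P[g].max(0))
    # carriage top
    t=(abs(P[...,2]-.065)<.006)&(abs(P[...,0]-.413)<.045)&(abs(P[...,1]+.01)<.045)
    Q=P[t][:,:2].astype(np.float32)
    if len(Q)>10: print(' carriage top', len(Q),cv2.minAreaRect(Q*1000),Q.min(0),Q.max(0))
    # blue
    b=(c[...,2]>c[...,0]+60)&(abs(P[...,0]-.37)<.06)&(abs(P[...,1]-.31)<.06)
    if b.sum()>10: print(' blue',P[b].min(0).round(3),P[b].max(0).round(3))
pts=np.vstack(allp)
r=least_squares(lambda p:dist((pts-p[:2])@R.from_euler('z',p[2]).as_matrix()[:2,:2]),[383,108,0],loss='soft_l1');print("all",r.x)
```

```text
scene [197 160  65  12 265] [3.91700e+02 1.03444e+02 1.80000e-02] 1.194269515208207 extent [443.7  99.6] [542.5 222.1]
 posttop [0.3912 0.1099 0.1509] 93
 foot min/max [0.34828396 0.05988577 0.00406816] [0.43220675 0.14331375 0.01998384]
 carriage top 123 ((421.54327392578125, -12.59583854675293), (31.987899780273438, 43.6904182434082), 81.0069808959961) [ 0.39809817 -0.02912892] [0.44329774 0.00462742]
 blue [0.351 0.296 0.018] [0.392 0.328 0.069]
side [278 157  40  25 245] [ 3.78829e+02  1.16430e+02 -4.10000e-02] 2.8010378677588053 extent [426.  112.7] [536.5 174.1]
 red [0.4119 0.0967 0.1497] [0.4067 0.0906 0.1392] [0.4178 0.1088 0.1584]
 posttop [0.3865 0.1046 0.1514] 68
 foot min/max [0.34997958 0.06202615 0.00403752] [0.42276974 0.15263012 0.01967939]
 carriage top 238 ((421.7997131347656, -12.88789176940918), (32.226287841796875, 39.947444915771484), 87.10685729980469) [ 0.40152496 -0.02941597] [0.44192308 0.00379825]
 blue [0.353 0.291 0.005] [0.392 0.322 0.069]
wrist [   0    0  120   63 2133] [3.90435e+02 1.07236e+02 1.90000e-02] 0.5952128254510443 extent [436.4 108. ] [530.7 143.7]
 foot min/max [0.35183916 0.06391404 0.0040299 ] [0.42951002 0.14486907 0.01999504]
 carriage top 980 ((423.29071044921875, -10.758506774902344), (31.147844314575195, 41.49650573730469), 83.78703308105469) [ 0.40109786 -0.02799382] [0.44474992 0.00471726]
all [ 3.87424259e+02  1.10462885e+02 -2.74960109e-02]
```

Run:
```python
from h import *
# max-height map, 20mm cells
H=np.full((25,40),np.nan)
for n in ["scene","side","wrist"]:
    im=load(f"pics/{n}0.npz");P=cloud(im).reshape(-1,3);
    ok=np.isfinite(P[:,0])&(P[:,2]<0.6)
    if n=="wrist": ok&=(P[:,2]<0.15)
    for p in P[ok]:
        i=int((p[0]-.34)//.02); j=int((.44-p[1])//.02)
        if 0<=i<20 and 0<=j<32: H[i,j]=np.nanmax([H[i,j],p[2]])
print("y:",[round(.43-.02*j,2) for j in range(32)])
for i in range(19,-1,-1): print(round(.35+.02*i,2)," ".join("%4s"%("--" if np.isnan(h) else int(h*1000)) for h in H[i,:32]))
```

```text
y: [0.43, 0.41, 0.39, 0.37, 0.35, 0.33, 0.31, 0.29, 0.27, 0.25, 0.23, 0.21, 0.19, 0.17, 0.15, 0.13, 0.11, 0.09, 0.07, 0.05, 0.03, 0.01, -0.01, -0.03, -0.05, -0.07, -0.09, -0.11, -0.13, -0.15, -0.17, -0.19]
0.73   20   20   22   19   --   39   92   93   56   49   62   46   81   82   81   49   83   83   81   81   32   32   34   35   35   35   36  118  117   48   22   22
0.71   20   21   20   21   20   --   31   26   83   77   55   46   81   81   81   78   81   83   82   76   58  306  296   35   34   34  156  169   49   49   23  119
0.69   19   20   20   21   19    5    3   81   83   81    4   62   83   83   43   79   81   81    1    2   55  350  349   34   33  130  184  204   41  308  338  377
0.67   20   20   20   19   20    4    4   72   77   77   12   62   83   81   44   39   39    2    2   18    1  349  347   34   35  158  203  293  332  354  353  372
0.65   18   17   15   --   --    2    3    3    4    3   12   59   83   84    3    4    4    4   20  491  499  351  409  477   78  168  219  300  343  379  355  306
0.63   18   20   95   21   22   16   12   59   63   57   24    3   84
[... 1705 characters left out ...]
    3    3    3   10   11   64   65   64
0.41    3   67   68   68   65    4    3   --    2   68   68   68    3    4    3  150  159  155   11    3    3   68   68   68    4    3    3   10    9    3    3    4
0.39    3    3    4    2    3   67   69   68    3   67   68   68    3    4   13   16  154  151   14    4    4    4   59   61    3    4    3   10    7    3    3    3
0.37    4    3    2    3    3   68   68   69    3    4    4    4    4    4   13   15  154  148   14    4    3    4    3    3    3    3   23   23    3    3    3    3
0.35    4    4    3    4    5   67   69   68   11   12   13   13   12   11    4   14   15   14    3    4    3    3    3    3    4    3   23   23    3    3    3    3
```

Single-view fits disagree by a few mm, so I'll move the wrist camera over the stand and carriage for a close view.

Run:
```python
from workcell import *
from h import *
q=[0.70710678,0.70710678,0,0]
line_to([0.49,0.03,0.25],q,feed=0.25)
im=get_image("wrist"); np.savez("pics/wrist1.npz",**{k:np.array(v) for k,v in im.items()})
crop(im,0,512,0,384,1.5,"pics/wrist1.png"); print(get_clock(),im["origin"],get_ee_pos())
```

```text
0.9417 [0.49155572 0.10277175 0.42690765] [0.49108177 0.02945524 0.24941671]
```

View pics/wrist1.png

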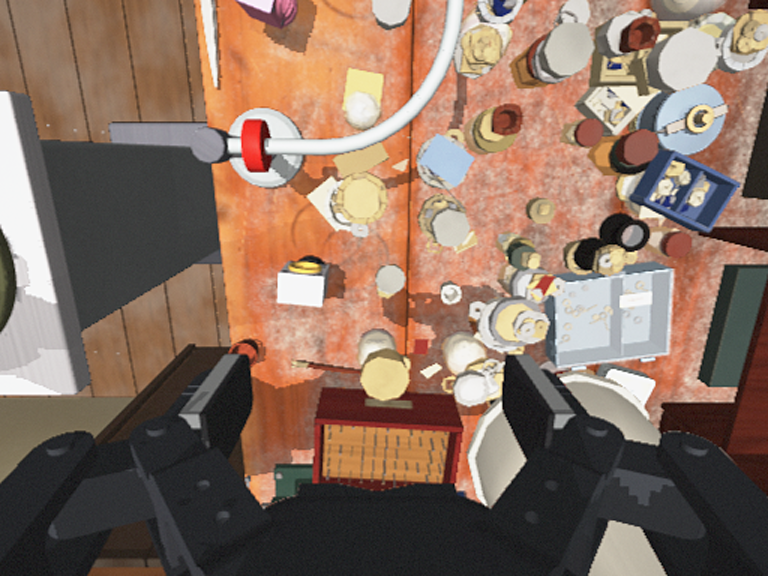

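In this view the carriage's white top is at about (201,192) in raw pixels, with the brass bush on its +y side. The red collar is at (171,97), the post top at (140,96), and the rod curves up to (303,0).

```bash
cat > fit.py <<'E'
from h import *
from scipy.optimize import least_squares
def dist(q):
    x,y=q[:,0],q[:,1]
    d1=np.hypot(x-np.clip(x,0,70),y); 
    a=np.clip(np.arctan2(x-70,-(y-80)),0,np.pi/2); d2=np.hypot(x-70-80*np.sin(a),y-80+80*np.cos(a))
    d3=np.hypot(x-150,y-np.clip(y,80,115))
    return np.minimum(np.minimum(d1,d2),d3)
def rod(fn):
    im=load(fn);P=cloud(im);c=im["pixels"].astype(int)
    m=(abs(P[...,2]-0.143)<0.012)&(P[...,0]>0.41)&(P[...,0]<0.57)&(P[...,1]>0.08)&(P[...,1]<0.26)&(c.min(-1)>90)
    m=m.astype(np.uint8); nl,l,st,_=cv2.connectedComponentsWithStats(m)
    k=1+np.argmax(st[1:,4]); m=l==k
    v,u=np.nonzero(m)
    e=cv2.distanceTransform(m.astype(np.uint8),cv2.DIST_L2,5)
    # medial pixels
    rid=m&(e>=cv2.dilate(e,np.ones((5,5)))-0.05)&(e>2)
    v,u=np.nonzero(rid)
    pts=np.array([ray(im,a,b,0.14)[:2] for a,b in zip(u,v)])*1000
    f=lambda p:dist((pts-p[:2])@R.from_euler('z',p[2]).as_matrix()[:2,:2])
    r=least_squares(f,[389,107,0],loss='soft_l1')
    print(fn,"stand",r.x.round(3),"resid",np.abs(r.fun).mean().round(2),st[k],"rod z",np.nanmean(P[...,2][rid]).round(4),"ext",pts.min(0),pts.max(0))
    red=(c[...,0]>140)&(c[...,1]<70)&(c[...,2]<70)&(P[...,2]>.12)&(P[...,2]<.17)&(P[...,0]<.5)&(P[...,1]>.05)
    print(' red',P[red].min(0).round(4),P[red].max(0).round(4))
    t=(P[...,2]>.147)&(P[...,2]<.156)&(abs(P[...,0]-.389)<.025)&(abs(P[...,1]-.108)<.025)&~red&(c.max(-1)<150)
    if t.sum(): print(' posttop',P[t].min(0).round(4),P[t].max(0).round(4),t.sum())
    t=(abs(P[...,2]-.065)<.005)&(abs(P[...,0]-.423)<.04)&(abs(P[...,1]+.01)<.04)&(c.min(-1)>140)
    v,u=np.nonzero(t)
    Q=np.array([ray(im,a,b,.065)[:2] for a,b in zip(u,v)],np.float32)*1000
    if len(Q)>20: print(' carriage top', len(Q),cv2.minAreaRect(Q),Q.mean(0),'z',P[t][:,2].mean(), 'boxpix',u.min(),u.max(),v.min(),v.max())
if __name__=="__main__":
    import sys; rod(sys.argv[1])
E
python3 fit.py pics/wrist1.npz
python3 -c "
from h import *
crop(load('pics/wrist1.npz'),170,240,150,220,8,'pics/w1c.png')"
```

```text
pics/wrist1.npz stand [ 3.86561e+02  1.09185e+02 -1.40000e-02] resid 0.18 [ 176    0  133  103 2013] rod z 0.145 ext [425.54570831 107.60760318] [538.03328485 189.91654382]
 red [0.4092 0.0928 0.1433] [0.4208 0.1235 0.1577]
 posttop [0.3765 0.0985 0.147 ] [0.3976 0.1199 0.152 ] 78
 carriage top 611 ((423.31597900390625, -11.515981674194336), (28.47591209411621, 40.01866149902344), 83.9730224609375) [423.26587  -11.358927] z 0.0647292029817391 boxpix 185 215 181 203
```

View pics/w1c.png

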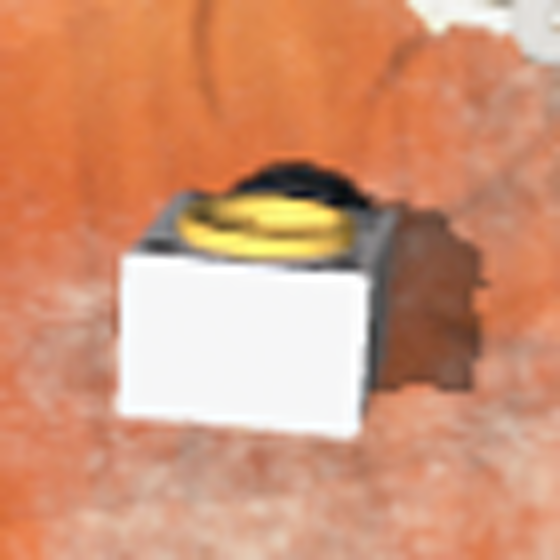

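Measurements:
- **Stand:** at (386.6, 109.2) mm with yaw −0.014. The collar position confirms it: 409–421 measured against 408.6–420.6 expected.
- **Carriage:** at (423.3, −11.5) mm with the wide axis at −6°. The top face measures 28.5×40.0 mm, which matches the spec.

Now I'll check IK and then grasp.

```bash
cat > plan.py <<'E'
from h import *
SX,SY,SYAW=0.3866,0.1092,-0.014
def st(x,y):  # stand mm->world
    c,s=np.cos(SYAW),np.sin(SYAW); return np.array([SX+(c*x-s*y)/1000,SY+(s*x+c*y)/1000])
R0=R.from_quat([0.70710678,0.70710678,0,0])
def quat(th): return (R.from_euler('z',th)*R0).as_quat()
def path(n=10):
    out=[]
    for a in np.linspace(np.pi/2,0,n): out.append((st(70+80*np.sin(a),80-80*np.cos(a)),a-np.pi/2+SYAW))
    return out
E
python3 - <<'E'
from workcell import *
from plan import *
pr=lambda n,p,t:print(n,np.round(p,3),None if (s:=solve_ik(list(map(float,p)),list(map(float,quat(t))))) is None else np.round(s,2))
pr("pre",[.4233,-.0115,.12],-.105);pr("grasp",[.4233,-.0115,.022],-.105);pr("lift",[.4233,-.0115,.22],-.105)
pr("over",[*st(150,160),.22],SYAW);pr("down",[*st(150,160),.119],SYAW)
for p,t in path(4): pr("arc",[*p,.119],t)
pr("home",[*st(51,0),.119],SYAW-np.pi/2);pr("up",[*st(51,0),.22],SYAW-np.pi/2)
E
```

```text
pre [ 0.423 -0.012  0.12 ] [ 0.14  0.3  -0.22  2.11  0.1   0.74 -0.25]
grasp [ 0.423 -0.012  0.022] [ 0.09  0.47 -0.17  2.23  0.18  0.46 -0.33]
lift [ 0.423 -0.012  0.22 ] [ 0.16  0.17 -0.23  1.95  0.05  1.02 -0.19]
over [0.539 0.267 0.22 ] [-0.28  0.46 -0.35  1.53  0.17  1.18 -0.68]
down [0.539 0.267 0.119] [-0.29  0.55 -0.34  1.67  0.21  0.95 -0.72]
arc [0.538 0.187 0.119] [-0.18  0.5  -0.31  1.76  0.19  0.91 -0.58]
arc [0.526 0.147 0.119] [-0.18  0.46 -0.21  1.82  0.12  0.87 -0.98]
arc [0.497 0.118 0.119] [-0.22  0.41 -0.09  1.91  0.05  0.82 -1.39]
arc [0.457 0.108 0.119] [-0.29  0.36  0.    2.01 -0.    0.77 -1.87]
home [0.438 0.108 0.119] [-0.29  0.33 -0.    2.05  0.    0.76 -1.88]
up [0.438 0.108 0.22 ] [-0.27  0.21 -0.04  1.89  0.01  1.04 -1.89]
```

```bash
python3 - <<'E'
from workcell import *
from plan import *
L=lambda p,t=None,**k: line_to(list(map(float,p)),None if t is None else list(map(float,quat(t))),**k)
L([.4233,-.0115,.12],-.105,feed=.15)
print(L([.4233,-.0115,.022],-.105,feed=.08,f_stop=8), get_ee_pos())
grab(30); pause(.2); print("gap",get_finger_gap(),get_ee_pos(),get_ft_force())
L([.4233,-.0115,.10],feed=.1); print("gap",get_finger_gap(),get_ft_force())
L([.4233,-.0115,.22],feed=.15)
L([*st(150,165),.22],SYAW,feed=.2)
pause(.2)
for n in ["wrist","scene","side"]:
    im=get_image(n); np.savez(f"pics/{n}2.npz",**{k:np.array(v) for k,v in im.items()}); crop(im,0,512,0,384,1.5,f"pics/{n}2.png")
print(get_clock(),get_ee_pos(),get_ft_force())
E
python3 fit.py pics/wrist2.npz
```

```text
False [ 0.42361961 -0.01150965  0.02235621]
gap 0.4546805634771831 [ 0.42346526 -0.01150234  0.02233229] [-0.89048405 -0.69110267  5.73666609]
gap 0.4521511236275948 [-0.29735967  0.81410562 -0.85479065]
8.0833 [0.53892558 0.27179022 0.22013426] [-0.58225041  0.66291517 -1.02458692]
pics/wrist2.npz stand [3.88975e+02 1.07342e+02 1.60000e-02] resid 0.18 [204 273  51  49 614] rod z 0.1442 ext [500.30176498 120.94972275] [535.1077883  168.40917856]
 red [0.4176 0.0983 0.1514] [0.42   0.1029 0.1546]
 posttop [0.3762 0.1105 0.1471] [0.3886 0.1203 0.1514] 37
```

View pics/wrist2.png

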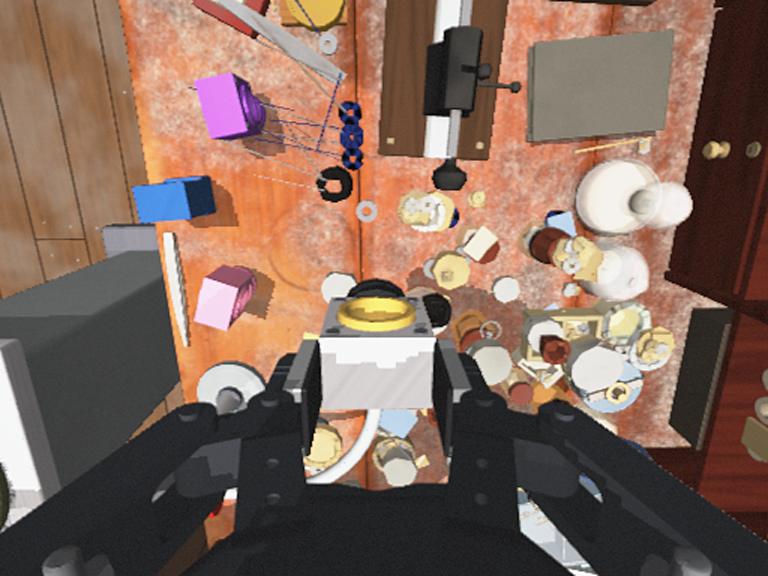

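View pics/scene2.png

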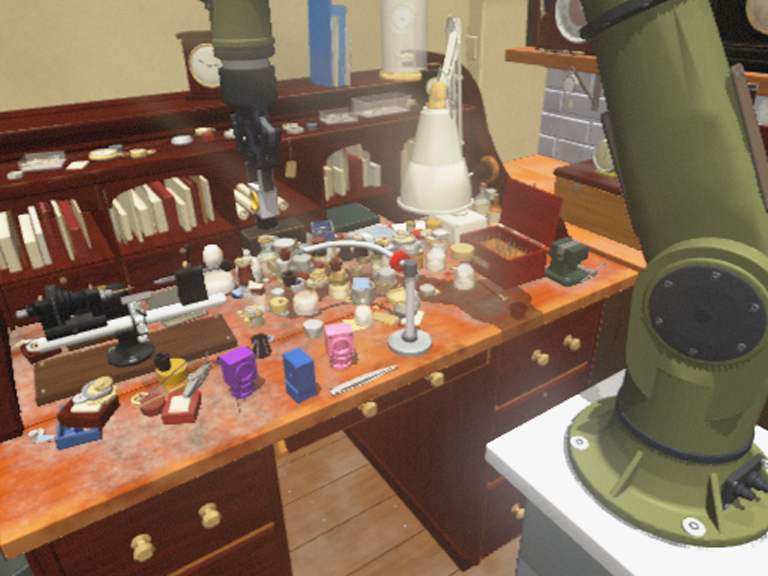

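View pics/side2.png

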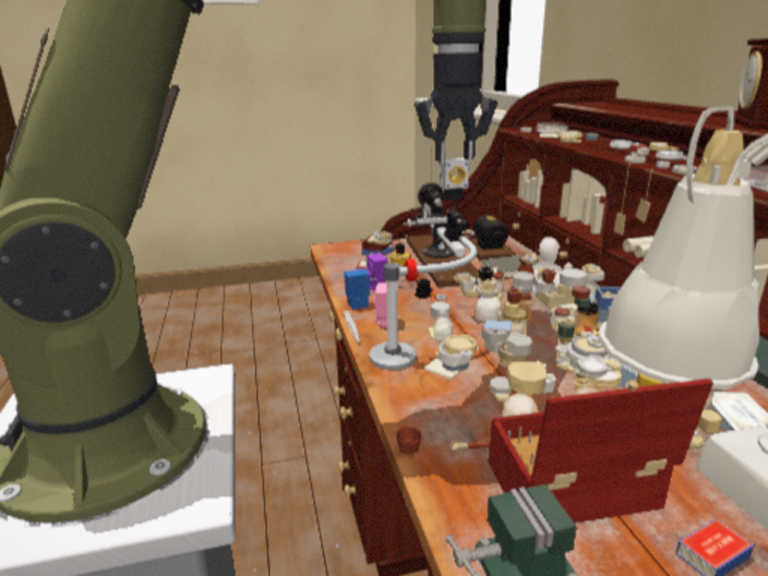

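The carriage is held upright and square, with its brass bore at wrist2 (377,312), facing +y. The rod curves behind it. Next I'll check its height in the grip.

Run:
```python
from plan import *
im=load("pics/wrist2.npz");P=cloud(im);c=im["pixels"].astype(int)
m=np.zeros(P.shape[:2],bool); m[226:272,216:290]=1
m&=(c.min(-1)>170)&(abs(P[...,2]-.263)<.02)
v,u=np.nonzero(m); z=np.median(P[m][:,2]); Q=np.array([ray(im,a,b,z)[:2] for a,b in zip(u,v)],np.float32)*1000
print(z,cv2.minAreaRect(Q),m.sum(), st(150,165),st(150,115))
for n in ["scene2","side2"]:
    im=load(f"pics/{n}.npz");P=cloud(im);c=im["pixels"].astype(int)
    y=(c[...,0]>150)&(c[...,1]>110)&(c[...,2]<90)&(abs(P[...,0]-.539)<.05)&(abs(P[...,1]-.272)<.06)&(P[...,2]>.18)&(P[...,2]<.3)
    if y.sum(): print(n,'brass',P[y].mean(0),P[y].min(0),P[y].max(0),y.sum())
im=load("pics/scene2.npz");P=cloud(im)
m=(abs(P[...,2]-0.141)<0.01)&(abs(P[...,0]-.538)<.02)&(P[...,1]>.18)&(P[...,1]<.25)
print(P[m][P[m][:,1].argsort()[-12:]].round(4))
```

```text
0.2627399197241541 ((540.05029296875, 270.69775390625), (26.52168083190918, 38.6129264831543), 89.08940124511719) 3292 [0.53889522 0.2720839 ] [0.53819525 0.2220888 ]
scene2 brass [0.53724845 0.2832969  0.24104744] [0.5223381  0.27865874 0.22998292] [0.55084362 0.2861541  0.25687144] 38
side2 brass [0.53949741 0.26205089 0.23760389] [0.52312917 0.25187431 0.22824751] [0.54892541 0.28459404 0.2564219 ] 39
[[0.5337 0.2182 0.1409]
 [0.5336 0.2185 0.1383]
 [0.5357 0.2194 0.1458]
 [0.5326 0.221  0.1448]
 [0.5336 0.2211 0.1391]
 [0.5375 0.2212 0.1457]
 [0.5314 0.2218 0.1428]
 [0.5353 0.2225 0.1442]
 [0.5357 0.2228 0.1387]
 [0.5347 0.223  0.1418]
 [0.539  0.2238 0.1404]
 [0.5383 0.2238 0.1434]]
```

Run:
```python
from workcell import *
from plan import *
L=lambda p,t=None,**k: line_to(list(map(float,p)),None if t is None else list(map(float,quat(t))),**k)
Z=.118
L([*st(150,165),Z],SYAW,feed=.12)
print("insert",L([*st(150,105),Z],SYAW,feed=.05,f_stop=5),get_ee_pos(),get_ft_force())
im=get_image("scene"); np.savez("pics/scene3.npz",**{k:np.array(v) for k,v in im.items()}); crop(im,100,300,90,240,4,"pics/scene3.png")
im=get_image("side"); np.savez("pics/side3.npz",**{k:np.array(v) for k,v in im.items()}); crop(im,220,370,70,190,5,"pics/side3.png")
print(get_clock())
```

```text
insert False [0.53797481 0.21263371 0.11799102] [-0.05978886  0.16745092 -0.28126485]
10.5333
```

View pics/scene3.png

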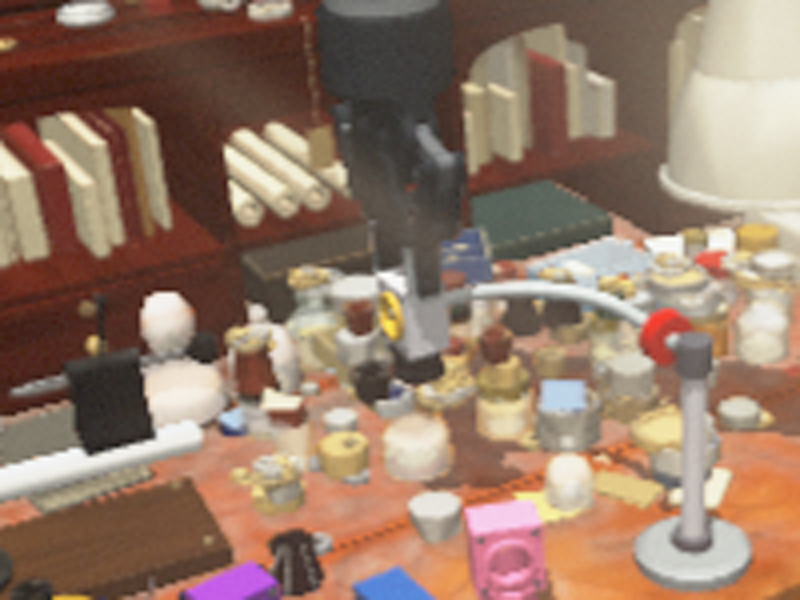

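View pics/side3.png

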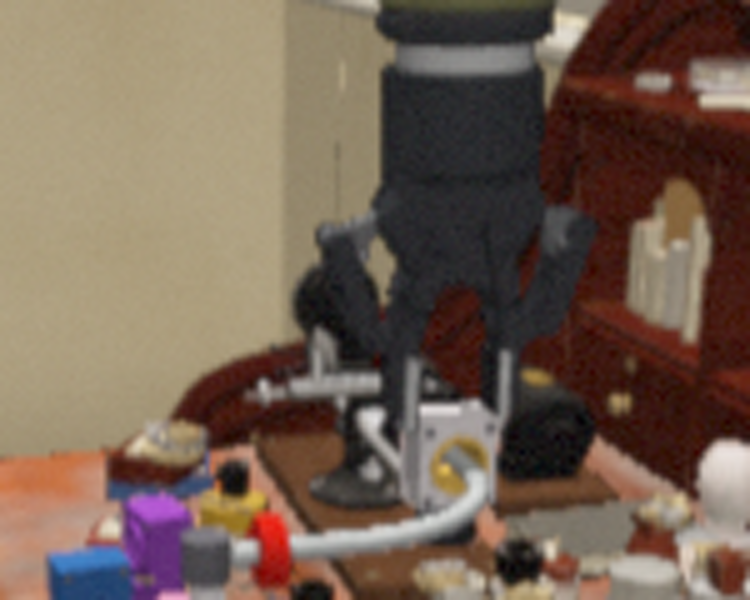

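The side view shows the rod entering the brass bore near its centre at crop (465,462), with no contact force. Next I'll slide it round the bend.

Run:
```python
from workcell import *
from plan import *
L=lambda p,t=None,**k: line_to(list(map(float,p)),None if t is None else list(map(float,quat(t))),**k)
Z=.118
for i,(p,t) in enumerate(path(13)):
    r=L([*p,Z],t,feed=.04,f_stop=6)
    print(i,r,get_ee_pos().round(4) if hasattr(get_ee_pos(),'round') else get_ee_pos(),np.round(get_ft_force(),2),round(get_finger_gap(),3))
    if r: break
else:
    print("home",L([*st(54,0),Z],SYAW-np.pi/2,feed=.03,f_stop=5),get_ee_pos(),np.round(get_ft_force(),2))
for n in ["wrist","scene","side"]:
    im=get_image(n); np.savez(f"pics/{n}4.npz",**{k:np.array(v) for k,v in im.items()})
    if n=="wrist": crop(im,0,512,0,384,1.5,"pics/wrist4.png")
    elif n=="scene": crop(im,180,340,120,240,5,"pics/scene4.png")
    else: crop(im,200,350,100,220,5,"pics/side4.png")
print(get_clock())
```

```text
0 False [0.5377 0.1873 0.1181] [-0.17  0.65 -0.69] 0.462
1 False [0.5369 0.177  0.1181] [-0.76 -0.02 -1.1 ] 0.456
2 False [0.5348 0.1669 0.1181] [ 0.34  0.16 -1.2 ] 0.46
3 False [0.5313 0.157  0.1181] [-0.71  0.18 -0.32] 0.456
4 False [0.5266 0.1477 0.1181] [ 0.31 -0.83 -1.31] 0.46
5 False [0.5207 0.1391 0.1181] [ 0.45  0.34 -2.07] 0.453
6 False [0.5138 0.1312 0.1181] [-0.66  0.22 -0.39] 0.453
7 False [0.5058 0.1244 0.1181] [ 0.15 -0.7  -0.79] 0.458
8 False [0.4971 0.1187 0.1181] [-0.63 -0.43 -1.37] 0.454
9 False [0.4877 0.1142 0.1181] [ 0.66 -0.71 -0.4 ] 0.454
10 False [0.4778 0.1109 0.1181] [-0.21 -0.   -1.28] 0.456
11 False [0.4675 0.109  0.1181] [ 0.39  0.   -0.46] 0.454
12 False [0.4571 0.1084 0.1181] [ 0.46 -0.44 -1.4 ] 0.459
home False [0.44073113 0.10851761 0.11811023] [ 0.7   0.12 -0.39]
17.0417
```

View pics/scene4.png

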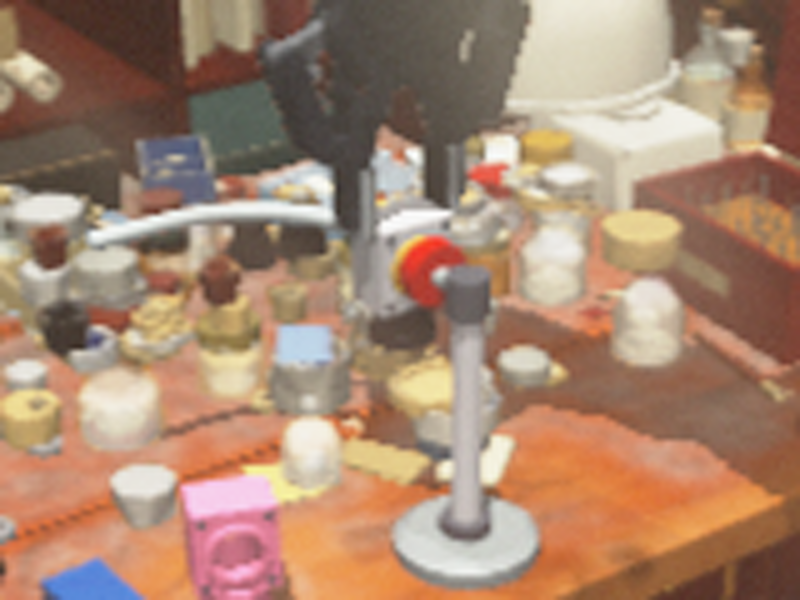

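View pics/side4.png

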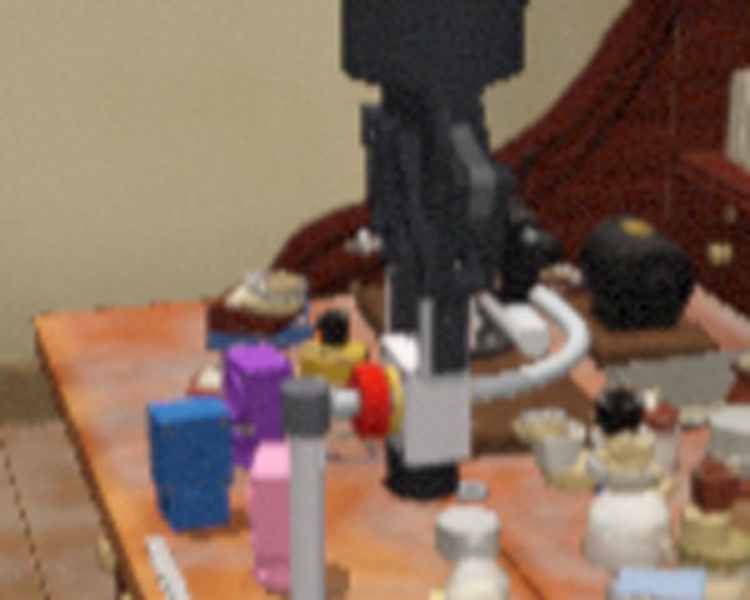

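View pics/wrist4.png

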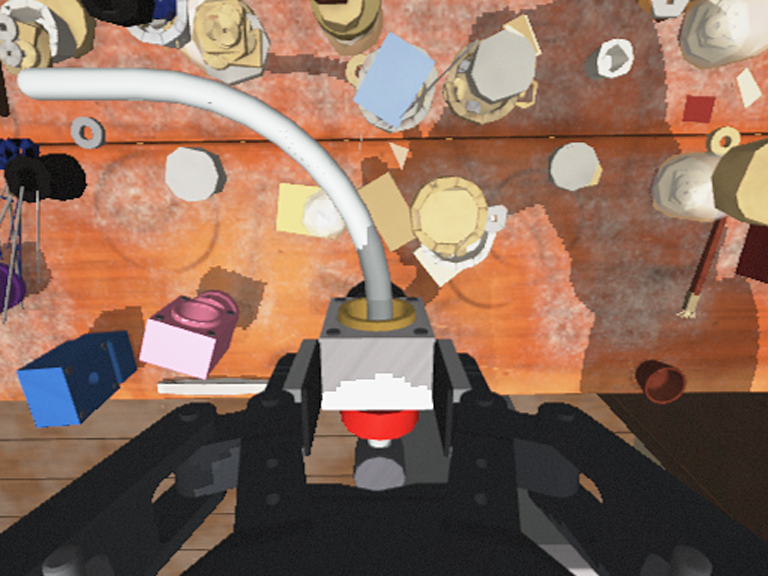

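The carriage is on the straight section next to the collar (wrist view: bush at (375,315), collar just behind it at (380,420)). I'll push lightly until it touches, lower it onto the rod, then release.

Run:
```python
from workcell import *
from plan import *
L=lambda p,t=None,**k: line_to(list(map(float,p)),None if t is None else list(map(float,quat(t))),**k)
Z=.118
print("touch",L([*st(49,0),Z],SYAW-np.pi/2,feed=.02,f_stop=4),get_ee_pos(),np.round(get_ft_force(),2))
e=np.array(get_ee_pos()); e[0]+=.001
L([e[0],e[1],Z],feed=.02)
print("lower",L([e[0],e[1],.1115],feed=.02,f_stop=3),get_ee_pos(),np.round(get_ft_force(),2))
gripper_open(); pause(.3); e=np.array(get_ee_pos())
print("up",L([e[0],e[1],.20],feed=.08,f_stop=6),get_ee_pos(),np.round(get_ft_force(),2))
pause(.5)
for n in ["wrist","scene","side"]:
    im=get_image(n); np.savez(f"pics/{n}5.npz",**{k:np.array(v) for k,v in im.items()})
    if n=="wrist": crop(im,0,512,0,384,1.5,"pics/wrist5.png")
    elif n=="scene": crop(im,180,340,120,240,5,"pics/scene5.png")
    else: crop(im,200,350,100,220,5,"pics/side5.png")
print(get_clock())
```

```text
touch True [0.43857931 0.10850773 0.11809074] [ 1.05  0.12 -0.49]
lower True [0.43950427 0.10850705 0.11219554] [ 1.02 -0.26  5.75]
up False [0.43873056 0.1083238  0.1995387 ] [-0.72  0.22 -0.52]
20.6
```

View pics/scene5.png

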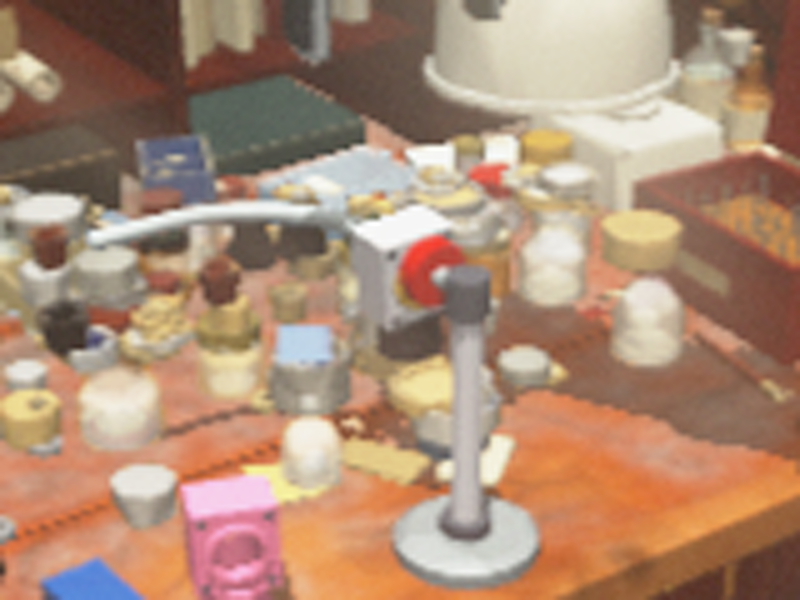

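View pics/side5.png

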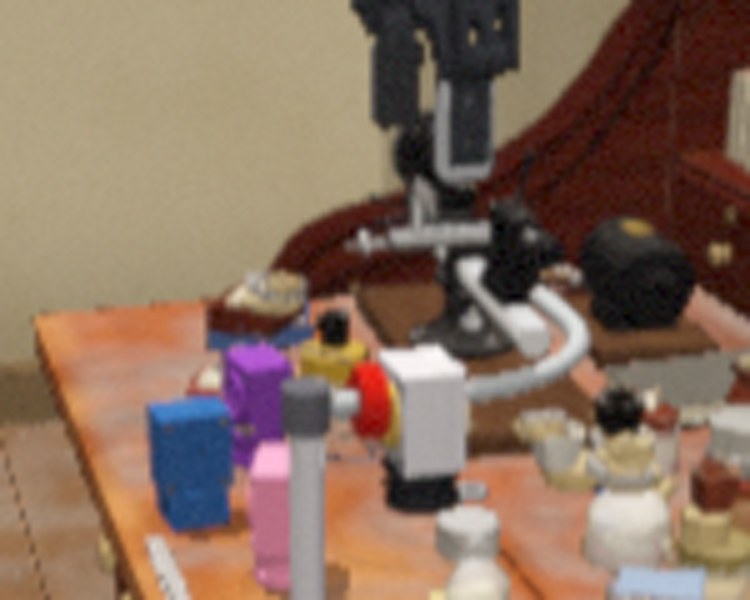

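View pics/wrist5.png

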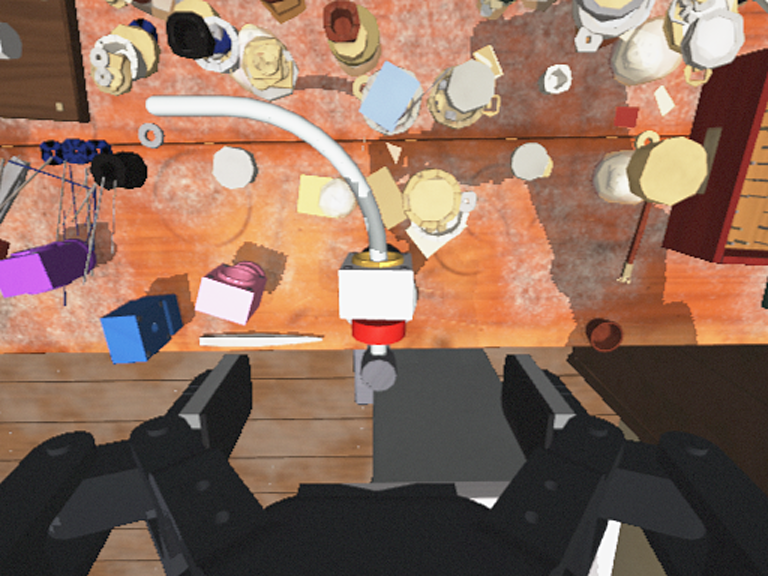

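It hangs upright against the collar (top face at wrist5 (376,293), collar at (378,330)). I'll do one numeric check plus a check that it's at rest, then hand in.

```bash
cat > chk.py <<'E'
from plan import *
def chk(im):
    P=cloud(im);c=im["pixels"].astype(int)
    m=(abs(P[...,0]-.44)<.04)&(abs(P[...,1]-.108)<.04)&(abs(P[...,2]-.155)<.012)&(c.min(-1)>150)
    z=np.median(P[m][:,2]); v,u=np.nonzero(m)
    Q=np.array([ray(im,a,b,z)[:2] for a,b in zip(u,v)],np.float32)*1000
    A=np.c_[P[m][:,:2],np.ones(m.sum())]; s=np.linalg.lstsq(A,P[m][:,2],rcond=None)[0]
    r=cv2.minAreaRect(Q); d=np.array(r[0])/1000-[SX,SY]; cs,sn=np.cos(SYAW),np.sin(SYAW)
    print("top z",z.round(4),"bore z",round(z-.022,4),r,"stand xy",(cs*d[0]+sn*d[1]).round(4),(-sn*d[0]+cs*d[1]).round(4),"tilt",np.round(s[:2],3))
E
python3 - <<'E'
from workcell import *
from chk import *
chk(load("pics/wrist5.npz")); im=get_image("wrist"); chk({k:np.array(v) for k,v in im.items()})
for f in ["pics/scene0.npz","pics/scene5.npz"]:
    im=load(f);P=cloud(im);c=im["pixels"].astype(int)
    b=(c[...,2]>c[...,0]+60)&(abs(P[...,0]-.37)<.06)&(abs(P[...,1]-.31)<.06); print(P[b].mean(0).round(4))
E
```

```text
top z 0.1545 bore z 0.1325 ((442.9460144042969, 109.69435119628906), (39.47162628173828, 76.4033203125), 87.72040557861328) stand xy 0.0563 0.0013 tilt [-0.133 -0.054]
top z 0.1546 bore z 0.1326 ((442.9477233886719, 109.70365905761719), (39.47586441040039, 76.38969421386719), 87.7212142944336) stand xy 0.0563 0.0013 tilt [-0.128 -0.054]
[0.3698 0.3131 0.059 ]
[0.3699 0.3131 0.0591]
```

The top-face mask caught part of the rod (the rectangle is 76 mm long), so I'll tighten it on the saved image.

```bash
sed -i 's/abs(P\[...,2\]-.155)<.012)/abs(P[...,2]-.155)<.0045)/; s/    z=np.median/    n_,l_,s_,_=cv2.connectedComponentsWithStats(cv2.morphologyEx(m.astype(np.uint8),cv2.MORPH_OPEN,np.ones((9,9))));m=l_==1+np.argmax(s_[1:,4])\n    z=np.median/' chk.py; python3 -c "
from chk import *
chk(load('pics/wrist5.npz'))"
```

```text
top z 0.1548 bore z 0.1328 ((438.9587097167969, 109.89281463623047), (39.64729309082031, 27.768795013427734), 89.15660095214844) stand xy 0.0523 0.0014 tilt [ 0.003 -0.055]
```

Run:
```python
from workcell import *
hand_in(); print(get_clock())
```

```text
the job is handed in; nothing more can be done
the job is handed in; nothing more can be done
```

The loupe carriage is on the rod, hanging upright against the red stop collar, and the job is handed in. It took about 21 s of the 45 s; `hand_in()` gives no verdict.

I gripped the carriage by its flanks, threaded it over the free end and turned it round the bend. I then pushed it until it touched the collar, lowered it until it rested on the rod, let go and lifted clear. No line stopped on force during threading or the bend. The largest force reading was about 6 N, as it settled on the rod.

| Last check (wrist camera) | Measured | Required |
|---|---|---|
| Bore position along the rod (x) | 52.3 mm | 44 to 66 mm |
| Sideways offset (y) | 1.4 mm | within 12 mm |
| Bore height (z) | 132.8 mm | 125 to 146 mm |
| Tilt | about 3° | below 20° |
| In line with the rod | within about 0.1° | below 20° |

- **At rest:** two wrist pictures taken one after the other agreed to about 0.1 mm, so it was not moving.
- **Blue slide:** unmoved to within 0.1 mm.
- **Checks that disagreed:** my first fit of the top face wrongly included part of the rod (76 mm long, x = 56.3 mm), and a tighter mask gave the values above. The stand position from single camera views also differed by several mm at first. I used the close wrist view, which matched the collar's position to under 1 mm.

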